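# Right the toppled tub and stack it in the counter rack

### The job

A tall lidded tub has toppled over on the shop counter. Stand it upright on its feet on the counter and let go of it; then take it again by the sides that the rack leaves free and stack it gently in the rack, on top of the low tub whose lid has corner recesses (not the one with a knob), with all four feet fully down in the recesses. Leave the low tubs in their bays and do not push about or knock over the other things on the counter.

Things in the scene. Friction and masses are not known exactly. Their poses are not given: they have to be found in the camera images.
- tub_mid (a point): Centre of the tall tub to be righted and stacked: white plastic, grey lid, flat sides, 62 (own x) x 54 (own y) x 86 mm (own z, feet to lid), so 43 mm from either end; 0.25 to 0.42 kg. At the start it lies on its +x side on the bare counter, -x side up, own z (towards the lid) pointing more or less towards the robot.
- tub_sole (a point): Centre of the tall tub's four feet, at the level of their undersides (same axes). Feet 10 x 10 mm, 8 mm tall, centred at x = +-19.5, y = +-15.5 mm. The centre of mass is low, about 26 mm above this point: with its feet's edge on the counter the tub drops upright by itself, when let go, once it leans less than about 35 degrees.
- mate_lid (a point): Centre of the lid's top of the low tub that receives the tall one: white, grey lid, 62 (own x) x 54 (own y) x 60 mm, z up; loose, 0.36 to 0.59 kg. Stands in one of the rack's two bays (either), its 54 mm width between the walls. With the feet home the tall tub's centre is 38 mm above this point, 43 mm if they stand on top of the lid; either way round will do.
- mate_recess (a point): One of the four recesses in that lid, at the level of the lid's top, at own x = +19.5, y = +15.5 mm from its centre; the others lie at x = +-19.5, y = +-15.5 mm. Square, 13 x 13 mm, edges chamfered 1 mm, 5 mm deep: 1.5 mm of play round each foot.
- knobbed_mid (a point): Centre (half-way up) of the other low tub, same 62 x 54 x 60 mm body, but a flat lid with a round knob (22 mm across, 18 mm high); it stands in the other bay and is to be left there.
- rack_base (a point): Plywood rack fixed to the counter: centre of its floor, 4 mm above the counter. Three upright walls along own x, 6 mm thick, 90 mm long, 136 mm high, at own y = -72, 0, +72 mm: two bays 66 mm wide, open on top and at both x ends. The stacked tub's lid ends up 145 mm above the counter; its y sides are 6 mm from the walls (no room for a finger), its x sides free.
- tin: Bystander: tin can, 66 mm across, 95 mm tall, upright; origin at the centre of its underside.
- ink: Bystander: small dark ink bottle, 30 mm across, 65 mm tall, upright, between the rack and the toppled tub, nearer the robot; origin at the centre of its underside.
- oil: Bystander: amber oil bottle, 60 mm across, 170 mm tall, upright; origin at the centre of its underside.
- pot: Bystander: empty grey plastic pot, 72 mm across, 100 mm tall, upright; origin at the centre of its underside.
- carton: Bystander: flat cardboard carton, 60 (x) x 150 (y) x 40 mm; origin at the centre of its underside.
There are look-alikes about, which are no part of the job. What is shaped like the part that bears mate_lid but blue or turquoise is not meant.

How it is judged:
By the outcome, as a careful person would: the job done as asked, in the order asked, and still so for the second after the job is handed in, with the robot touching nothing.
It also fails if it takes over 72 s, if anything falls off the work surface, if the arm or the gripper's body presses on something with over 40 N, if the wrist force passes 120 N, or if a joint passes its speed limit or range.

### The arm

A 6-joint arm with a two-finger parallel gripper is mounted at the origin on the work surface. World frame = base frame: x ahead of the robot, y to its left, z up, the work surface at z = 0. Lengths are in m, angles in rad, forces in N, time in s.
With the tool pointing down it reaches from about 0.3 to 0.875 m from the base axis. Payload 6.4 kg.
Tool frame: the origin (TCP) lies between the finger pads; the fingertips stand 19 mm ahead of it and the grasp point (between the pads) is the TCP (ctrl.tips_ahead is the z of the fingertips in the tool frame, in m); z points along the fingers, y is the line along which they close (so a half turn about z gives the same grasp; the last joint's range is limited). The gripper opens to 85 mm and grips with 20 to 120 N. Pads are 22 mm wide; open, the fingers measure 114 mm over their backs; the gripper's body (76 mm by 85 mm) begins 54 mm behind the grasp point. The pads swing forward as they close: fully open they stand 13 mm farther back than shut.
Start: joints at [1.038, 0.181, 1.607, -0, 1.354, -0.206], TCP at [0.185, 0.545, 0.25] pointing down, gripper open.
Joint ranges: [-2.99, 2.99], [-0.89, 2.07], [0.3, 2.58], [-1.14, 4.28], [0, 2.63], [-3.12, 3.12]. Speed limits (rad/s): [2.57, 2.57, 3.01, 3.14, 3.14, 3.14].

### API

Orientations are given as a unit quaternion [w, x, y, z].
In Python, from bench import readout, vision, ctrl gives the robot as it stands.
- The arm moves only by the tool play_rows, never from a script. Its arguments are lists of equal length, an entry for each row: "xyz": the shift along the tool's x, y, z in mm, a list of three; "rot": the turn, a rotation vector about the tool's x, y, z in rad, a list of three; "grip": the opening, from 0 (shut) to 1 (fully open). In form: {"xyz": [[x, y, z], ...], "rot": [[rx, ry, rz], ...], "grip": [grip, ...]}. A call has exactly 10 rows; each row is the pose to reach, as a shift and turn from the pose commanded when the call began, along the tool's axes at that moment; what a row does not reach only later rows make up. A row lasts 1/8 s, in which the tool goes at most 62.5 mm and 10.7 degrees, less where a joint would pass 70% of its speed; a pose out of reach is approached as far as the arm can. A call with a gripper value outside its range is refused whole. The fingers move at their own pace and stop on an object; the grip force is fixed at half the most. Time passes only in rows, so rows that repeat a pose let the fingers close, or fill a call up. It gives the time, the measured TCP pose, the force, the opening and the grip force at its end, in the units of the state.
- readout.get_obs(): the state, without advancing time (a new reading comes with each control period).
- vision.camera(name): name is "scene" or "top" or "wrist"; returns a dict with "color" (480x640x3 uint8, red, green, blue), "depth" (480x640 float32, m along the optical axis (not along the pixel's ray), 0 where there is no reading), "camera_matrix" (3x3 intrinsics, pixels), "extrinsics" (4x4, takes a point from camera to world coordinates); the wrist camera has in their place "hand_eye" (4x4, takes a point from camera to tool coordinates, whose origin is the TCP and whose axes are the flange's). Camera axes: x right, y down, z forward; pixel columns grow to the right and rows downward; lengths in m; the calibration is good to about 2 mm. A picture is of the moment at which its call begins: read the wrist's pose just before it.
- ctrl.hand_in(): hands the job in; it is judged then, once.
The state is a dict: "time_s": time; "q": joint angles; "dq": joint speeds; "joint_efforts": joint torques, N m; "eef_pos": TCP position; "eef_rot": TCP orientation; "wrist_force": force on the tool from outside, world axes, zero at the start; "torque": the same for the moment, N m; "opening": opening from 0.0 (shut) to 1.0 (fully open); "grasp_force": force on a finger pad.
Only numpy, scipy, OpenCV 4.12 (cv2) and the standard library are available. Lean on these libraries where they do the work, as an engineer would, in place of code of your own. Each camera call takes 0.05 s, during which the arm holds its last target. There are 200 camera calls.

## Working session

There is one attempt and no reset: what is moved stays moved. The work goes in short steps, Python scripts to look and compute and a tool call to move; the robot and the scene stay as the last step left them, time stands still between calls to the robot, and variables do not carry over. Pictures are saved under pics/ and viewed, at most 10 in all, crops included, and the job is handed in when it is done.

Besides the shell and the picture viewer there is one more tool, called by a JSON object that holds its "op" and its "data", one argument or row to a line. play_rows: Moves the arm, as the interface text tells. Its arguments: {"type":"object","properties":{"xyz":{"type":"array","items":{"type":"array","items":{"type":"number"}}},"rot":{"type":"array","items":{"type":"array","items":{"type":"number"}}},"grip":{"type":"array","items":{"type":"number"}}},"required":["xyz","rot","grip"]}

```bash
mkdir -p pics; ls
cat > h.py <<'E'
import numpy as np,cv2
from bench import readout,vision,ctrl
from scipy.spatial.transform import Rotation as R
def Rq(q): return R.from_quat([q[1],q[2],q[3],q[0]])
def grab(name,save=None):
    o=readout.get_obs(); c=vision.camera(name)
    T=c.get("extrinsics")
    if T is None:
        B=np.eye(4);B[:3,:3]=Rq(o["eef_rot"]).as_matrix();B[:3,3]=o["eef_pos"];T=B@c["hand_eye"]
    c["T"]=np.array(T)
    if save: cv2.imwrite(save,c["color"][...,::-1])
    v,u=np.mgrid[:480,:640];K=np.array(c["camera_matrix"]);d=c["depth"]
    P=np.stack([(u-K[0,2])/K[0,0]*d,(v-K[1,2])/K[1,1]*d,d],-1)
    c["P"]=P@c["T"][:3,:3].T+c["T"][:3,3]
    c["P"][d==0]=np.nan
    return c
E
python3 - <<'E'
from h import *
import pickle
for n in("scene","top"):
    c=grab(n,f"pics/{n}.png"); pickle.dump(c,open(n+".pkl","wb"))
    print(n,c["T"][:3,3],c["T"][:3,2])
o=readout.get_obs();print({k:np.round(v,3) for k,v in o.items()})
E
```

```text
pics
scene [ 1.09583254 -0.41015301  0.6698991 ] [-0.59488889  0.44602304 -0.6687082 ]
top [ 0.41897324 -0.02118819  1.32889919] [ 0.14420775 -0.00099386 -0.98954694]
{'time_s': np.float64(0.1), 'q': array([ 1.038,  0.181,  1.608,  0.   ,  1.354, -0.206]), 'dq': array([-0.001, -0.001, -0.002, -0.   , -0.001,  0.   ]), 'joint_efforts': array([-0.0000e+00, -4.4588e+01, -3.5224e+01, -0.0000e+00,  4.0000e-03,
        0.0000e+00]), 'eef_pos': array([0.184, 0.544, 0.249]), 'eef_rot': array([-0.   ,  0.163,  0.987, -0.001]), 'wrist_force': array([-0.915,  0.588, -0.465]), 'torque': array([ 0.053, -0.018, -0.   ]), 'grasp_force': np.float64(0.0), 'opening': np.float64(1.001)}
```

View pics/scene.png

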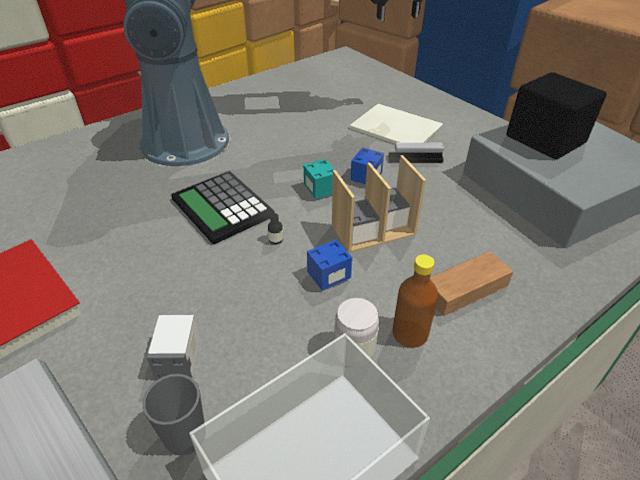

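View pics/top.png

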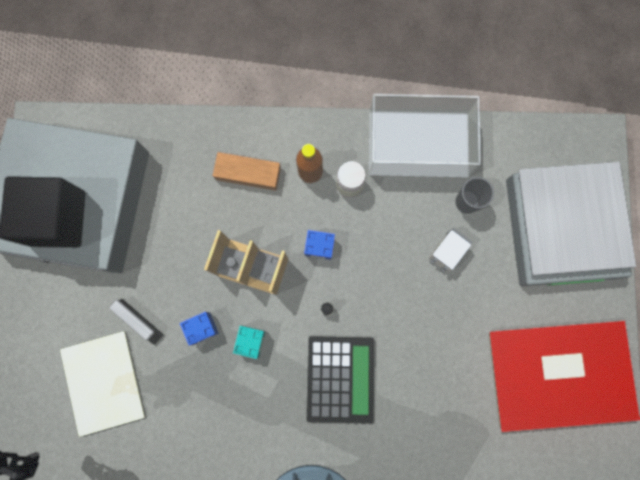

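Scene: tub lies at about (172,340) in the scene view and (452,250) in the top view, next to the pot at (474,195). The rack is at (245,262), with the knobbed tub in its left (+y) bay and the recessed tub in its right bay. The ink bottle is at (327,309).

Run:
```python
from h import *
import pickle
t=pickle.load(open("top.pkl","rb"));s=pickle.load(open("scene.pkl","rb"))
P=t["P"];col=t["color"]
def at(u,v): return np.round(P[v,u],4)
for n,p in dict(counter=(420,300),tub=(452,250),pot=(474,195),ink=(327,309),oil=(309,150),tin=(351,174),knob=(231,262),mate=(266,268),blue=(320,245)).items(): print(n,at(*p))
def rect(m,n):
    X=P[m]; r=cv2.minAreaRect((X[:,:2]*1000).astype(np.float32)); print(n,m.sum(),"c",np.round(r[0],1),"size",np.round(r[1],1),"ang",round(r[2],1),"z",np.round(np.percentile(X[:,2],[5,50,95]),4), "mean",X.mean(0).round(4))
def roi(u0,v0,u1,v1):
    m=np.zeros((480,640),bool);m[v0:v1,u0:u1]=1;return m
z=P[...,2]
rect(roi(425,225,480,275)&(z>.045)&(z<.075)&(P[...,0]<P[200,452,0]+1),"tub top")
rect(roi(195,225,295,300)&(z>.125)&(z<.15),"rack walls")
rect(roi(195,225,295,300)&(z>.05)&(z<.07),"lids")
rect(roi(315,300,340,320)&(z>.045)&(z<.09),"ink")
# scene too
P=s["P"];z=P[...,2]
rect(roi(145,310,200,380)&(z>.051)&(z<.075),"tub top S")
rect(roi(325,150,430,250)&(z>.13)&(z<.15),"rack S")
im=np.hstack([cv2.resize(s["color"][300:390,120:220],(400,360),interpolation=3),cv2.resize(s["color"][150:250,325:430],(378,360),interpolation=3)])
cv2.imwrite("pics/c1.png",im[...,::-1])
```

```text
counter [ 0.4836 -0.2439 -0.0055]
tub [ 0.594  -0.3051  0.0624]
pot [ 0.7359 -0.3724  0.0044]
ink [ 0.456  -0.0261  0.0682]
oil [0.7866 0.0191 0.1692]
tin [ 0.7573 -0.0738  0.0923]
knob [0.5545 0.1881 0.0819]
mate [0.5447 0.1124 0.0625]
blue [ 0.6    -0.0074  0.057 ]
tub top 911 c [ 595.8 -304. ] size [54.5 87.5] ang 53.6 z [0.0552 0.062  0.0664] mean [ 0.5964 -0.3038  0.0616]
rack walls 457 c [552.9 152. ] size [151.1  90. ] ang 73.2 z [0.127  0.1351 0.1398] mean [0.5533 0.1543 0.1347]
lids 1313 c [552.3 151. ] size [148.4  89.2] ang 73.4 z [0.0563 0.0635 0.0684] mean [0.5516 0.1524 0.0631]
ink 52 c [457.  -24.9] size [17.  20.6] ang 19.0 z [0.0461 0.064  0.0689] mean [ 0.4572 -0.0247  0.0601]
tub top S 1773 c [ 595.5 -304.8] size [55.3 87.8] ang 52.8 z [0.0559 0.0634 0.0652] mean [ 0.602  -0.3079  0.0627]
rack S 494 c [553.4 151.3] size [152.4  91.8] ang 73.9 z [0.131  0.1364 0.1385] mean [0.5563 0.1498 0.1356]
```

View pics/c1.png

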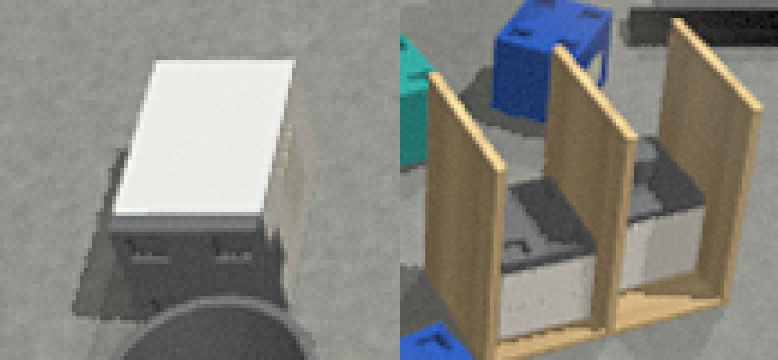

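```bash
cat >> h.py <<'E'
def D(a): a=np.radians(a);return np.array([np.cos(a),np.sin(a),0])
def pose(p,yaz,tilt=0,taz=0):
    """tool z tilted by tilt deg from down towards azimuth taz; tool y at azimuth yaz (horizontal)"""
    t=np.radians(tilt);z=np.cos(t)*np.array([0,0,-1])+np.sin(t)*D(taz);y=D(yaz);y=y-z*(y@z);y/=np.linalg.norm(y)
    return np.array(p,float),R.from_matrix(np.stack([np.cross(y,z),y,z],1))
def go(target,start=None):
    if start is None:
        o=readout.get_obs();start=(np.array(o["eef_pos"]),Rq(o["eef_rot"]))
    p,r=target;p0,r0=start
    print("xyz",np.round(r0.inv().apply(p-p0)*1000,1).tolist(),"rot",np.round((r0.inv()*r).as_rotvec(),3).tolist())
E
python3 - <<'E'
from h import *
a=-37
c=np.array([.596,-.304,.034])+.015*D(a+180)
ax=np.cos(np.radians(60))*np.array([0,0,-1])+np.sin(np.radians(60))*D(a)
t1=pose(c-.15*ax+[0,0,.05],53,45,a);print(c,t1[0]);go(t1)
c=vision.camera("wrist");print(np.round(c["hand_eye"],3))
E
```

```text
[ 0.58402047 -0.29497277  0.034     ] [ 0.48027467 -0.21679471  0.159     ]
xyz [-524.6, -625.6, 91.3] rot [0.124, -0.779, 0.303]
[[ 0.    -0.958 -0.288  0.073]
 [ 1.    -0.     0.002  0.001]
 [-0.002 -0.288  0.958 -0.124]
 [ 0.     0.     0.     1.   ]]
```

Run:
```python
from h import *
a=-37
go(pose([.36,.10,.25],-127,20,a))
go(pose([.48,-.217,.17],-127,45,a),pose([.36,.10,.25],-127,20,a))
```

```text
xyz [-308.9, -364.4, -0.0] rot [0.491, 0.077, -2.783]
xyz [242.0, 180.9, 173.2] rot [0.0, 0.436, -0.0]
```

Run:
```python
from h import *
a=-37
m=pose([.36,.10,.25],-20,0,a)
go(m)
go(pose([.48,-.217,.17],-127,45,a),m)
```

```text
xyz [-308.9, -364.4, -0.0] rot [-0.001, 0.001, 1.593]
xyz [-256.8, 221.2, 80.0] rot [-0.728, 0.539, 1.758]
```

{"op": "play_rows", "data": {
  "xyz": [
    [-309,-364,0],
    [-309,-364,0],
    [-309,-364,0],
    [-309,-364,0],
    [-309,-364,0],
    [-309,-364,0],
    [-309,-364,0],
    [-309,-364,0],
    [-309,-364,0],
    [-309,-364,0]
  ],
  "rot": [
    [0,0,1.593],
    [0,0,1.593],
    [0,0,1.593],
    [0,0,1.593],
    [0,0,1.593],
    [0,0,1.593],
    [0,0,1.593],
    [0,0,1.593],
    [0,0,1.593],
    [0,0,1.593]
  ],
  "grip": [1,1,1,1,1,1,1,1,1,1]
}}

```text
time_s: 1.4
eef_pos: [0.3603, 0.1002, 0.2501]
eef_rot: [-0.0, 0.819, 0.573, -0.0]
wrist_force: [0.7, 0.2, -0.2]
opening: 0.999
grasp_force: 0.0
```

{"op": "play_rows", "data": {
  "xyz": [
    [-257,221,80],
    [-257,221,80],
    [-257,221,80],
    [-257,221,80],
    [-257,221,80],
    [-257,221,80],
    [-257,221,80],
    [-257,221,80],
    [-257,221,80],
    [-257,221,80]
  ],
  "rot": [
    [-0.728,0.539,1.758],
    [-0.728,0.539,1.758],
    [-0.728,0.539,1.758],
    [-0.728,0.539,1.758],
    [-0.728,0.539,1.758],
    [-0.728,0.539,1.758],
    [-0.728,0.539,1.758],
    [-0.728,0.539,1.758],
    [-0.728,0.539,1.758],
    [-0.728,0.539,1.758]
  ],
  "grip": [1,1,1,1,1,1,1,1,1,1]
}}

```text
time_s: 2.65
eef_pos: [0.4792, -0.2157, 0.1691]
eef_rot: [0.116, 0.904, -0.228, 0.342]
wrist_force: [-1.1, 0.1, -0.3]
opening: 0.999
grasp_force: 0.0
```

Run:
```python
from h import *
o=readout.get_obs();print(o["eef_pos"],o["q"].round(2),Rq(o["eef_rot"]).as_matrix().round(2).tolist())
c=grab("wrist","pics/w1.png")
P=c["P"];z=P[...,2]
m=(z>.057)&(z<.068)&(np.hypot(P[...,0]-.596,P[...,1]+.304)<.08)
r=cv2.minAreaRect((P[m][:,:2]*1000).astype(np.float32));print(r,np.median(z[m]),m.sum())
```

```text
[ 0.47918433 -0.21570924  0.169064  ] [-0.7  -0.18  2.33  0.32  0.27  1.09] [[0.66, -0.49, 0.57], [-0.33, -0.87, -0.37], [0.67, 0.05, -0.74]]
((596.0228881835938, -304.23590087890625), (54.06902313232422, 86.37472534179688), 53.10795593261719) 0.06263179419705447 6190
```

View pics/w1.png

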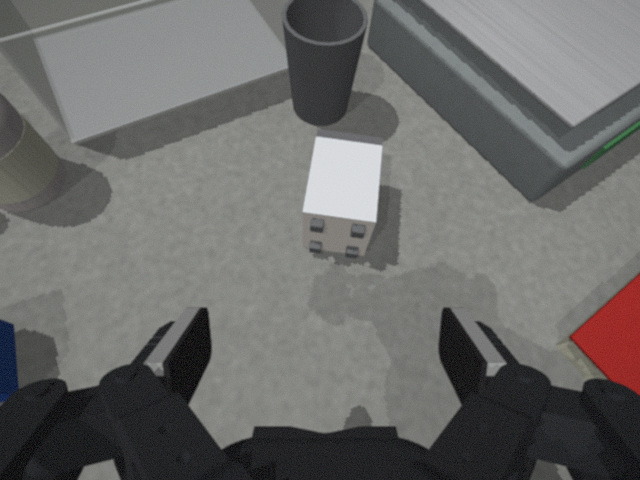

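Run:
```python
from h import *
c=grab("wrist");P=c["P"]
im=cv2.resize(c["color"][120:270,280:410],None,fx=4,fy=4,interpolation=3);cv2.imwrite("pics/w2.png",im[...,::-1])
u=D(-37);v=D(53);Q=P-np.array([.596,-.304,0])
s=Q@u;w=Q@v;z=P[...,2]
# profile along the axis by height
for lo,hi in((.012,.02),(.025,.037),(.043,.05),(.058,.068)):
    m=(z>lo)&(z<hi)&(abs(w)<.025)&(abs(s)<.07);print(lo,hi,m.sum(),np.percentile(s[m],[0.5,5,25,50,75,99.5]).round(4))
g=c["color"].astype(int);m=(z>.057)&(z<.068)&(abs(w)<.02)&(abs(s)<.07)
for a in np.arange(-.05,.05,.005):
    k=m&(abs(s-a)<.0025);print(round(a,3),k.sum(),g[k].mean(0).round() if k.any() else '',end='; ')
```

```text
0.012 0.02 428 [-0.0441 -0.0438 -0.0418 -0.0378 -0.0366 -0.036 ]
0.025 0.037 369 [-0.0374 -0.0372 -0.0368 -0.0366 -0.0364 -0.0359]
0.043 0.05 217 [-0.044  -0.0437 -0.0372 -0.0367 -0.0365 -0.0357]
0.058 0.068 5682 [-0.037  -0.0358 -0.0214 -0.002   0.0191  0.0419]
-0.05 0 ; -0.045 4 [106. 108. 109.]; -0.04 14 [108. 109. 110.]; -0.035 478 [180. 180. 181.]; -0.03 317 [216. 218. 222.]; -0.025 305 [216. 218. 222.]; -0.02 314 [216. 218. 222.]; -0.015 297 [216. 218. 222.]; -0.01 287 [216. 218. 222.]; -0.005 285 [216. 218. 222.]; -0.0 277 [216. 218. 222.]; 0.005 265 [216. 218. 222.]; 0.01 272 [215. 218. 221.]; 0.015 256 [215. 218. 221.]; 0.02 257 [215. 218. 221.]; 0.025 258 [215. 218. 221.]; 0.03 239 [215. 218. 221.]; 0.035 238 [153. 155. 158.]; 0.04 227 [107. 107. 110.]; 0.045 7 [102. 102. 103.];
```

View pics/w2.png

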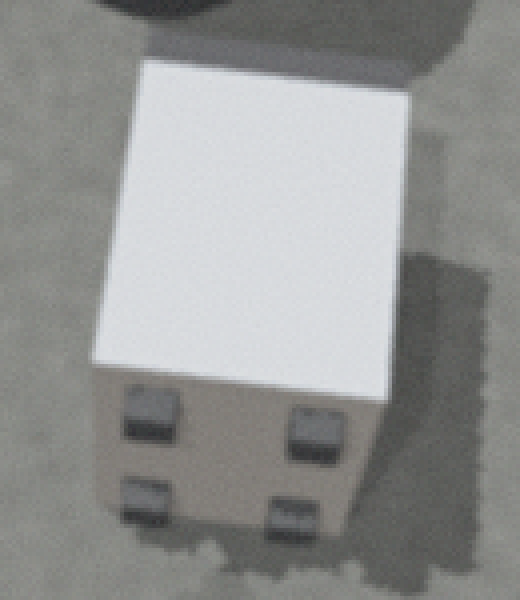

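Feet face the robot at pixels (315,225)–(355,250) and the grey lid faces the pot. That is opposite to the text, so I'll follow the image. The plan is to grasp the y sides from above, lift, yaw 180°, then tilt upright.

Run:
```python
from h import *
import pickle
t=pickle.load(open("scene.pkl","rb"));P=t["P"];z=P[...,2]
m=np.zeros(z.shape,bool);m[360:460,130:215]=1;m&=(z>.09)&(z<.108)
print("pot",cv2.minEnclosingCircle((P[m][:,:2]*1000).astype(np.float32)))
g=np.array([.596,-.304,.038])+.012*D(-37)
pr=pose(g,-127,20,-37);r=pr[1];ax=r.as_matrix()[:,2]
pre=pose(g-.1*ax,-127,20,-37);go(pre);go(pr,pre)
```

```text
pot ((749.1788940429688, -357.0894470214844), 66.12049102783203)
xyz [66.9, 15.8, 110.6] rot [-0.023, -0.389, 0.145]
xyz [-0.0, -0.0, 100.0] rot [0.0, 0.0, 0.0]
```

{"op": "play_rows", "data": {
  "xyz": [
    [67,16,111],
    [67,16,111],
    [67,16,111],
    [67,16,111],
    [67,16,111],
    [67,16,111],
    [67,16,111],
    [67,16,111],
    [67,16,111],
    [67,16,111]
  ],
  "rot": [
    [-0.023,-0.389,0.145],
    [-0.023,-0.389,0.145],
    [-0.023,-0.389,0.145],
    [-0.023,-0.389,0.145],
    [-0.023,-0.389,0.145],
    [-0.023,-0.389,0.145],
    [-0.023,-0.389,0.145],
    [-0.023,-0.389,0.145],
    [-0.023,-0.389,0.145],
    [-0.023,-0.389,0.145]
  ],
  "grip": [1,1,1,1,1,1,1,1,1,1]
}}

```text
time_s: 4.0
eef_pos: [0.5786, -0.2938, 0.1333]
eef_rot: [0.056, 0.933, -0.314, 0.165]
wrist_force: [0.8, 0.4, 0.5]
opening: 0.999
grasp_force: 0.0
```

Run:
```python
from h import *
g=np.array([.596,-.304,.038])+.012*D(-37)
pr=pose(g,-127,20,-37);go(pr)
o=readout.get_obs();print(o["eef_pos"],o["q"].round(2))
c=grab("wrist");P=c["P"];z=P[...,2];m=(z>.057)&(z<.068)&(np.hypot(P[...,0]-.596,P[...,1]+.304)<.06);print(cv2.minAreaRect((P[m][:,:2]*1000).astype(np.float32)))
```

```text
xyz [-2.7, -2.4, 100.5] rot [0.001, -0.002, -0.003]
[ 0.57861878 -0.29376521  0.13330347] [-0.65  0.28  1.78  0.    0.73  1.57]
((595.6490478515625, -304.3044738769531), (54.06223678588867, 85.6402359008789), 53.23054885864258)
```

{"op": "play_rows", "data": {
  "xyz": [
    [-1,-1,20],
    [-2,-2,40],
    [-3,-2,60],
    [-3,-2,75],
    [-3,-2,90],
    [-3,-2,100],
    [-3,-2,100],
    [-3,-2,100],
    [-3,-2,100],
    [-3,-2,100]
  ],
  "rot": [
    [0,0,0],
    [0,0,0],
    [0,0,0],
    [0,0,0],
    [0,0,0],
    [0,0,0],
    [0,0,0],
    [0,0,0],
    [0,0,0],
    [0,0,0]
  ],
  "grip": [1,1,1,1,1,1,1,0,0,0]
}}

```text
time_s: 5.3
eef_pos: [0.6054, -0.3116, 0.0394]
eef_rot: [0.056, 0.933, -0.314, 0.166]
wrist_force: [-1.1, 0.3, 3.6]
opening: 0.629
grasp_force: 64.1
```

{"op": "play_rows", "data": {
  "xyz": [
    [0,0,0],
    [0,0,0],
    [0,0,0],
    [0,0,0],
    [-10,0,-30],
    [-20,0,-60],
    [-30,0,-80],
    [-38,0,-104],
    [-45,0,-124],
    [-45,0,-124]
  ],
  "rot": [
    [0,0,0],
    [0,0,0],
    [0,0,0],
    [0,0,0],
    [0,0,0],
    [0,0,0],
    [0,0,0],
    [0,0,0],
    [0,0,0],
    [0,0,0]
  ],
  "grip": [0,0,0,0,0,0,0,0,0,0]
}}

```text
time_s: 6.55
eef_pos: [0.5372, -0.2596, 0.1401]
eef_rot: [0.056, 0.933, -0.314, 0.166]
wrist_force: [0.3, 0.6, -3.7]
opening: 0.621
grasp_force: 65.0
```

Run:
```python
from h import *
h=-32
A=pose([.48,-.19,.17],-40,0,h)
B=pose([.45,-.15,.17],h+90,-10,h)
C=pose([.45,-.15,.15],h+90,-70,h)
go(A);go(B,A);go(C,B)
```

```text
xyz [-72.0, -20.9, -58.3] rot [0.267, -0.281, -1.504]
xyz [11.4, -48.7, 0.0] rot [0.149, 0.13, -1.706]
xyz [-3.5, 0.0, 19.7] rot [0.0, 1.047, -0.0]
```

{"op": "play_rows", "data": {
  "xyz": [
    [-72,-21,-58],
    [-72,-21,-58],
    [-72,-21,-58],
    [-72,-21,-58],
    [-72,-21,-58],
    [-72,-21,-58],
    [-72,-21,-58],
    [-72,-21,-58],
    [-72,-21,-58],
    [-72,-21,-58]
  ],
  "rot": [
    [0.267,-0.281,-1.504],
    [0.267,-0.281,-1.504],
    [0.267,-0.281,-1.504],
    [0.267,-0.281,-1.504],
    [0.267,-0.281,-1.504],
    [0.267,-0.281,-1.504],
    [0.267,-0.281,-1.504],
    [0.267,-0.281,-1.504],
    [0.267,-0.281,-1.504],
    [0.267,-0.281,-1.504]
  ],
  "grip": [0,0,0,0,0,0,0,0,0,0]
}}

```text
time_s: 7.8
eef_pos: [0.4804, -0.1902, 0.1678]
eef_rot: [-0.001, 0.907, 0.422, -0.001]
wrist_force: [-0.4, 0.7, -3.1]
opening: 0.625
grasp_force: 64.8
```

{"op": "play_rows", "data": {
  "xyz": [
    [11,-49,0],
    [11,-49,0],
    [11,-49,0],
    [11,-49,0],
    [11,-49,0],
    [11,-49,0],
    [11,-49,0],
    [11,-49,0],
    [11,-49,0],
    [11,-49,0]
  ],
  "rot": [
    [0.149,0.13,-1.706],
    [0.149,0.13,-1.706],
    [0.149,0.13,-1.706],
    [0.149,0.13,-1.706],
    [0.149,0.13,-1.706],
    [0.149,0.13,-1.706],
    [0.149,0.13,-1.706],
    [0.149,0.13,-1.706],
    [0.149,0.13,-1.706],
    [0.149,0.13,-1.706]
  ],
  "grip": [0,0,0,0,0,0,0,0,0,0]
}}

```text
time_s: 9.05
eef_pos: [0.4499, -0.1504, 0.1685]
eef_rot: [-0.084, 0.275, 0.957, 0.024]
wrist_force: [0.3, -0.5, -2.6]
opening: 0.622
grasp_force: 64.9
```

Run:
```python
from h import *
h=-32
o=readout.get_obs();print(o["eef_pos"],o["q"].round(2),Rq(o["eef_rot"]).as_matrix().round(2).tolist())
go(pose([.45,-.15,.15],h+90,-70,h))
```

```text
[ 0.44987016 -0.15035985  0.16846561] [-0.57  0.17  1.81 -0.    1.34 -1.58] [[-0.83, 0.53, -0.15], [0.52, 0.85, 0.09], [0.18, 0.0, -0.98]]
xyz [-3.2, 0.4, 18.2] rot [0.001, 1.046, -0.001]
```

{"op": "play_rows", "data": {
  "xyz": [
    [0,0,2],
    [0,0,4],
    [-1,0,6],
    [-1,0,10],
    [-3,0,18],
    [-3,0,18],
    [-3,0,18],
    [-3,0,18],
    [-3,0,18],
    [-3,0,18]
  ],
  "rot": [
    [0,0.13,0],
    [0,0.29,0],
    [0,0.45,0],
    [0,0.6,0],
    [0,0.75,0],
    [0,0.9,0],
    [0,1.047,0],
    [0,1.047,0],
    [0,1.047,0],
    [0,1.047,0]
  ],
  "grip": [0,0,0,0,0,0,0,0,0,0]
}}

```text
time_s: 10.3
eef_pos: [0.4502, -0.1506, 0.1523]
eef_rot: [-0.55, 0.226, 0.788, 0.158]
wrist_force: [-1.1, -0.1, -2.2]
opening: 0.624
grasp_force: 65.2
```

Run:
```python
from h import *
h=-32
o=readout.get_obs();print(o["eef_pos"],o["q"].round(2),Rq(o["eef_rot"]).as_matrix().round(3).tolist())
go(pose([.45,-.15,.058],h+90,-70,h))
grab("scene","pics/s2.png")
```

```text
[ 0.45024859 -0.15056206  0.15225226] [-0.57  0.89  1.21 -0.01  2.26 -1.58] [[-0.293, 0.53, -0.796], [0.184, 0.848, 0.497], [0.938, -0.001, -0.346]]
xyz [-88.3, 0.4, 33.1] rot [0.0, 0.004, -0.001]
```

View pics/s2.png

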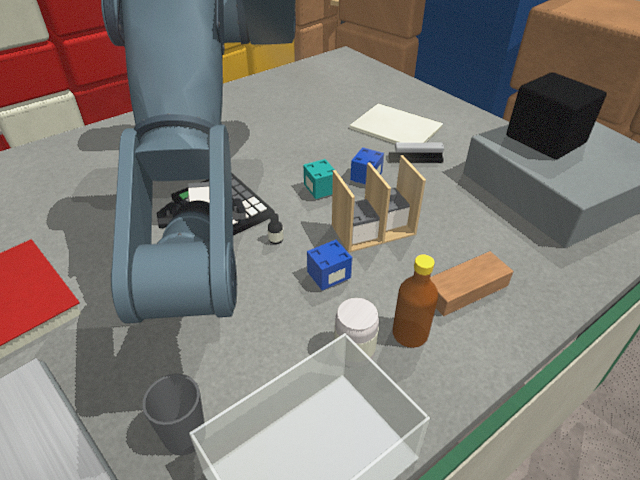

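Run:
```python
from h import *
c=grab("scene");P=c["P"]
for v in range(200,325,10): print(v,P[v,190].round(3),P[v,225].round(3))
```

```text
200 [ 0.451 -0.18   0.171] [ 0.679 -0.222  0.328]
210 [ 0.56  -0.222  0.239] [ 0.688 -0.228  0.323]
220 [ 0.603 -0.24   0.259] [ 0.701 -0.235  0.32 ]
230 [ 0.635 -0.254  0.27 ] [ 0.709 -0.241  0.314]
240 [ 0.654 -0.263  0.272] [ 0.718 -0.246  0.309]
250 [ 0.699 -0.281  0.299] [ 0.727 -0.252  0.304]
260 [ 0.711 -0.287  0.298] [ 0.736 -0.258  0.3  ]
270 [ 0.721 -0.293  0.294] [ 0.743 -0.263  0.293]
280 [ 0.726 -0.297  0.286] [nan nan nan]
290 [ 0.733 -0.302  0.279] [ 0.754 -0.272  0.277]
300 [ 0.734 -0.305  0.266] [ 0.757 -0.275  0.266]
310 [ 0.733 -0.307  0.25 ] [ 0.756 -0.277  0.25 ]
320 [ 0.539 -0.257  0.003] [ 0.574 -0.209  0.001]
```

Run:
```python
from h import *
h=-28
A=pose([.46,-.12,.13],h+90,-70,h);B=pose([.46,-.12,.059],h+90,-70,h)
go(A);go(B,A)
```

```text
xyz [-18.2, 31.1, 15.0] rot [0.066, 0.003, -0.024]
xyz [-66.7, 0.0, 24.3] rot [0.0, 0.0, 0.0]
```

{"op": "play_rows", "data": {
  "xyz": [
    [-9,15,7],
    [-18,31,15],
    [-18,31,15],
    [-18,31,15],
    [-18,31,15],
    [-18,31,15],
    [-18,31,15],
    [-18,31,15],
    [-18,31,15],
    [-18,31,15]
  ],
  "rot": [
    [0.066,0.003,-0.024],
    [0.066,0.003,-0.024],
    [0.066,0.003,-0.024],
    [0.066,0.003,-0.024],
    [0.066,0.003,-0.024],
    [0.066,0.003,-0.024],
    [0.066,0.003,-0.024],
    [0.066,0.003,-0.024],
    [0.066,0.003,-0.024],
    [0.066,0.003,-0.024]
  ],
  "grip": [0,0,0,0,0,0,0,0,0,0]
}}

```text
time_s: 11.65
eef_pos: [0.4594, -0.1197, 0.1288]
eef_rot: [-0.558, 0.198, 0.794, 0.139]
wrist_force: [0.6, -0.6, -1.5]
opening: 0.625
grasp_force: 65.3
```

{"op": "play_rows", "data": {
  "xyz": [
    [-11,0,4],
    [-22,0,8],
    [-33,0,12],
    [-44,0,16],
    [-52,0,19],
    [-58,0,21],
    [-63,0,23],
    [-67,0,24.3],
    [-67,0,24.3],
    [-67,0,24.3]
  ],
  "rot": [
    [0,0,0],
    [0,0,0],
    [0,0,0],
    [0,0,0],
    [0,0,0],
    [0,0,0],
    [0,0,0],
    [0,0,0],
    [0,0,0],
    [0,0,0]
  ],
  "grip": [0,0,0,0,0,0,0,0,0,0]
}}

```text
time_s: 12.9
eef_pos: [0.4596, -0.1198, 0.0623]
eef_rot: [-0.56, 0.197, 0.792, 0.14]
wrist_force: [-1.7, 0.9, 19.1]
opening: 0.625
grasp_force: 65.9
```

Run:
```python
from h import *
o=readout.get_obs();print(o["eef_pos"],o["wrist_force"].round(1),o["q"].round(2),Rq(o["eef_rot"]).as_matrix()[:,2].round(3))
c=grab("wrist","pics/w3.png")
```

```text
[ 0.45960959 -0.11983119  0.06232417] [-1.7  0.9 19.1] [-0.5   1.04  1.16 -0.01  2.17 -1.58] [-0.833  0.442 -0.333]
```

View pics/w3.png

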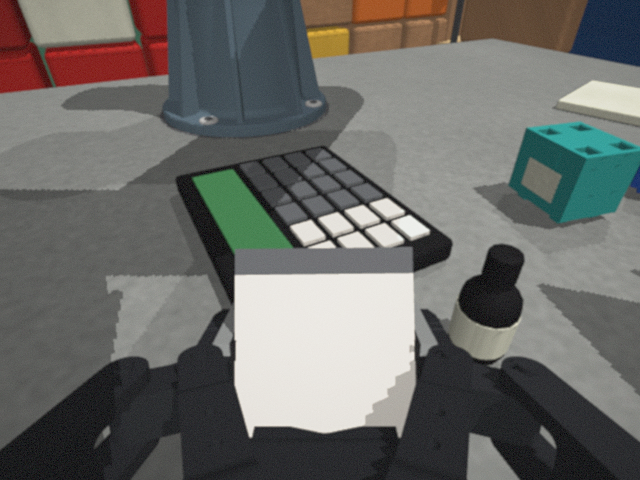

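Run:
```python
from h import *
import pickle
P=pickle.load(open("top.pkl","rb"))["P"]
for u in(310,340,360,371): 
  for v in(337,341): print(u,v,P[v,u].round(3),end=' ')
P=pickle.load(open("scene.pkl","rb"))["P"]
print()
for p in((214,238),(272,212),(240,225)): print(p,P[p[1],p[0]].round(3))
c=grab("wrist");P=c["P"]
for u,v in((290,410),(290,380),(290,340),(290,300),(350,300),(290,280),(250,262),(400,262),(330,262)): print(u,v,P[v,u].round(4))
```

```text
310 337 [0.393 0.011 0.019] 310 341 [0.384 0.011 0.014] 340 337 [ 0.395 -0.057  0.014] 340 341 [ 0.386 -0.057  0.018] 360 337 [ 0.396 -0.103  0.017] 360 341 [ 0.386 -0.103  0.014] 371 337 [ 0.396 -0.129 -0.   ] 371 341 [ 0.387 -0.128  0.015] 
(214, 238) [ 0.394 -0.129  0.018]
(272, 212) [0.396 0.007 0.018]
(240, 225) [ 0.393 -0.068  0.019]
290 410 [ 0.4799 -0.1411  0.0643]
290 380 [ 0.4748 -0.1385  0.0707]
290 340 [ 0.4677 -0.1349  0.0794]
290 300 [ 0.4614 -0.1316  0.0892]
350 300 [ 0.4704 -0.1158  0.0897]
290 280 [ 0.458  -0.1298  0.0939]
250 262 [ 0.45   -0.1392  0.0987]
400 262 [ 0.4712 -0.0991  0.0987]
330 262 [ 0.4607 -0.1174  0.0981]
```

The tub leans 40°: my yaw reversed the tilt sense, so it is under-rotated. I'll lay it back down here with the lid towards the robot, then regrasp with a +30° tilt.

Run:
```python
from h import *
h=-28
A=pose([.46,-.12,.085],h+90,-20,h);B=pose([.46,-.12,.0405],h+90,-20,h)
go(A);go(B,A)
```

```text
xyz [21.2, 0.1, -8.0] rot [-0.0, -0.882, 0.0]
xyz [-15.2, 0.0, 41.8] rot [0.0, 0.0, 0.0]
```

{"op": "play_rows", "data": {
  "xyz": [
    [21,0,-8],
    [30,0,-12],
    [30,0,-12],
    [30,0,-12],
    [28,0,-10],
    [21,0,-8],
    [21,0,-8],
    [21,0,-8],
    [21,0,-8],
    [21,0,-8]
  ],
  "rot": [
    [0,0,0],
    [0,-0.15,0],
    [0,-0.3,0],
    [0,-0.45,0],
    [0,-0.6,0],
    [0,-0.75,0],
    [0,-0.882,0],
    [0,-0.882,0],
    [0,-0.882,0],
    [0,-0.882,0]
  ],
  "grip": [0,0,0,0,0,0,0,0,0,0]
}}

```text
time_s: 14.25
eef_pos: [0.4601, -0.1203, 0.0798]
eef_rot: [-0.166, 0.238, 0.956, 0.042]
wrist_force: [0.4, -0.4, -3.6]
opening: 0.626
grasp_force: 65.2
```

{"op": "play_rows", "data": {
  "xyz": [
    [-3,0,9],
    [-6,0,18],
    [-9,0,26],
    [-12,0,33],
    [-14,0,38],
    [-15,0,42],
    [-15,0,42],
    [-15,0,42],
    [-15,0,42],
    [-15,0,42]
  ],
  "rot": [
    [0,0,0],
    [0,0,0],
    [0,0,0],
    [0,0,0],
    [0,0,0],
    [0,0,0],
    [0,0,0],
    [0,0,0],
    [0,0,0],
    [0,0,0]
  ],
  "grip": [0,0,0,0,0,0,0,0,0,0]
}}

```text
time_s: 15.5
eef_pos: [0.46, -0.1201, 0.0393]
eef_rot: [-0.167, 0.238, 0.956, 0.041]
wrist_force: [-6.0, 2.8, 29.2]
opening: 0.623
grasp_force: 68.1
```

{"op": "play_rows", "data": {
  "xyz": [
    [1,0,-3],
    [1,0,-3],
    [1,0,-3],
    [1,0,-3],
    [1,0,-3],
    [1,0,-3],
    [4,0,-25],
    [8,0,-50],
    [12,0,-75],
    [15,0,-90]
  ],
  "rot": [
    [0,0,0],
    [0,0,0],
    [0,0,0],
    [0,0,0],
    [0,0,0],
    [0,0,0],
    [0,0,0],
    [0,0,0],
    [0,0,0],
    [0,0,0]
  ],
  "grip": [0,0,1,1,1,1,1,1,1,1]
}}

```text
time_s: 16.75
eef_pos: [0.4745, -0.1278, 0.1263]
eef_rot: [-0.165, 0.238, 0.956, 0.041]
wrist_force: [-0.4, 0.4, 0.7]
opening: 1.001
grasp_force: 0.0
```

Run:
```python
from h import *
c=grab("wrist");P=c["P"];z=P[...,2];m=(z>.057)&(z<.068)&(np.hypot(P[...,0]-.455,P[...,1]+.12)<.08);print(m.sum(),cv2.minAreaRect((P[m][:,:2]*1000).astype(np.float32)))
c=grab("scene");P=c["P"];z=P[...,2];m=(z>.057)&(z<.068)&(np.hypot(P[...,0]-.455,P[...,1]+.12)<.08);print(m.sum(),cv2.minAreaRect((P[m][:,:2]*1000).astype(np.float32)),z[m].mean())
o=readout.get_obs();print(o["eef_pos"])
```

```text
15640 ((470.7976379394531, -124.13943481445312), (54.39461898803711, 85.23518371582031), 62.860755920410156)
949 ((470.40399169921875, -124.57295227050781), (54.034828186035156, 87.32705688476562), 62.62820053100586) 0.06319587498056192
[ 0.47494848 -0.12805724  0.12656251]
```

Run:
```python
from h import *
h=-27.3
g=np.array([.4706,-.1243,.040])+.013*D(h+180)
B=pose(g,h+90,30,h);ax=B[1].as_matrix()[:,2]
A=pose(g-.1*ax,h+90,30,h);print(A[0])
go(A);go(B,A)
```

```text
[ 0.41461711 -0.09540508  0.12660254]
xyz [64.7, 0.5, 22.9] rot [-0.001, -0.864, -0.012]
xyz [0.0, -0.0, 100.0] rot [0.0, 0.0, 0.0]
```

{"op": "play_rows", "data": {
  "xyz": [
    [10,0,-25],
    [20,0,-20],
    [35,0,-5],
    [50,0,10],
    [65,0,23],
    [65,0,23],
    [65,0,23],
    [65,0,23],
    [65,0,23],
    [65,0,23]
  ],
  "rot": [
    [0,-0.1,0],
    [0,-0.25,0],
    [0,-0.4,0],
    [0,-0.55,0],
    [0,-0.7,-0.012],
    [0,-0.864,-0.012],
    [0,-0.864,-0.012],
    [0,-0.864,-0.012],
    [0,-0.864,-0.012],
    [0,-0.864,-0.012]
  ],
  "grip": [1,1,1,1,1,1,1,1,1,1]
}}

```text
time_s: 18.1
eef_pos: [0.4139, -0.0957, 0.126]
eef_rot: [0.25, 0.228, 0.939, -0.061]
wrist_force: [0.8, -0.7, 0.2]
opening: 1.002
grasp_force: 0.0
```

Run:
```python
from h import *
h=-27.3
g=np.array([.4706,-.1243,.040])+.013*D(h+180)
B=pose(g,h+90,30,h)
o=readout.get_obs();print(o["eef_pos"],o["q"].round(2),Rq(o["eef_rot"]).as_matrix()[:,2].round(3));go(B)
```

```text
[ 0.41389966 -0.09574729  0.12596444] [-0.53 -0.31  2.44  0.05  0.5  -1.66] [ 0.441 -0.229 -0.868]
xyz [-1.1, 0.7, 99.7] rot [-0.001, -0.003, -0.0]
```

{"op": "play_rows", "data": {
  "xyz": [
    [-1,1,20],
    [-1,1,40],
    [-1,1,60],
    [-1,1,75],
    [-1,1,90],
    [-1,1,99],
    [-1,1,99],
    [-1,1,99],
    [-1,1,99],
    [-1,1,99]
  ],
  "rot": [
    [0,0,0],
    [0,0,0],
    [0,0,0],
    [0,0,0],
    [0,0,0],
    [0,0,0],
    [0,0,0],
    [0,0,0],
    [0,0,0],
    [0,0,0]
  ],
  "grip": [1,1,1,1,1,1,1,0,0,0]
}}

```text
time_s: 19.35
eef_pos: [0.4581, -0.1173, 0.0408]
eef_rot: [0.251, 0.228, 0.939, -0.061]
wrist_force: [-3.2, 1.2, 5.6]
opening: 0.623
grasp_force: 61.6
```

Run:
```python
from h import *
h=-27.3
A=pose([.475,-.13,.13],h+90,30,h);C=pose([.475,-.13,.13],h+90,-60,h)
o=readout.get_obs();print(o["eef_pos"],o["opening"]);go(A);go(C,A)
```

```text
[ 0.45808311 -0.11732521  0.04077017] 0.6225589609910234
xyz [-62.5, -3.6, -67.0] rot [-0.001, -0.002, 0.0]
xyz [0.0, 0.0, 0.0] rot [-0.0, 1.571, -0.0]
```

{"op": "play_rows", "data": {
  "xyz": [
    [0,0,0],
    [-12,-1,-13],
    [-30,-2,-32],
    [-50,-3,-54],
    [-62,-4,-67],
    [-62,-4,-67],
    [-62,-4,-67],
    [-62,-4,-67],
    [-62,-4,-67],
    [-62,-4,-67]
  ],
  "rot": [
    [0,0,0],
    [0,0,0],
    [0,0,0],
    [0,0,0],
    [0,0,0],
    [0,0.15,0],
    [0,0.3,0],
    [0,0.45,0],
    [0,0.6,0],
    [0,0.75,0]
  ],
  "grip": [0,0,0,0,0,0,0,0,0,0]
}}

```text
time_s: 20.6
eef_pos: [0.4743, -0.1301, 0.1296]
eef_rot: [-0.113, 0.235, 0.965, 0.027]
wrist_force: [-0.1, -0.1, -2.7]
opening: 0.623
grasp_force: 63.6
```

Run:
```python
from h import *
h=-27.3
o=readout.get_obs();print(o["eef_pos"],o["opening"]);go(pose([.475,-.13,.13],h+90,-60,h))
```

```text
[ 0.47432739 -0.1301234   0.12957775] 0.6226599528980221
xyz [-0.4, 0.4, -0.5] rot [-0.0, 0.814, -0.001]
```

{"op": "play_rows", "data": {
  "xyz": [
    [0,0,0],
    [0,0,0],
    [0,0,0],
    [0,0,0],
    [0,0,0],
    [0,0,0],
    [0,0,0],
    [0,0,0],
    [0,0,0],
    [0,0,0]
  ],
  "rot": [
    [0,0.15,0],
    [0,0.3,0],
    [0,0.45,0],
    [0,0.6,0],
    [0,0.72,0],
    [0,0.814,0],
    [0,0.814,0],
    [0,0.814,0],
    [0,0.814,0],
    [0,0.814,0]
  ],
  "grip": [0,0,0,0,0,0,0,0,0,0]
}}

```text
time_s: 21.85
eef_pos: [0.4745, -0.1302, 0.1298]
eef_rot: [-0.483, 0.205, 0.843, 0.117]
wrist_force: [-0.4, -0.8, -2.4]
opening: 0.625
grasp_force: 63.7
```

Run:
```python
from h import *
h=-27.3
o=readout.get_obs();print(o["eef_pos"],o["opening"]);go(pose([.475,-.13,.0605],h+90,-60,h))
c=grab("wrist");P=c["P"]
for u,v in((290,410),(290,380),(290,340),(290,300),(290,280),(330,262)): print(u,v,P[v,u].round(4))
```

```text
[ 0.47453797 -0.13022973  0.12982184] 0.6248308328498074
xyz [-60.0, 0.5, 34.8] rot [-0.0, 0.006, -0.001]
290 410 [ 0.4879 -0.1493  0.1185]
290 380 [ 0.489  -0.148   0.1439]
290 340 [ 0.4822 -0.1443  0.1537]
290 300 [ 0.4717 -0.1394  0.1571]
290 280 [ 0.4651 -0.1365  0.1576]
330 262 [ 0.464  -0.1216  0.1572]
```

{"op": "play_rows", "data": {
  "xyz": [
    [-10,0,6],
    [-20,0,12],
    [-30,0,17],
    [-40,0,23],
    [-49,0,28],
    [-56,0,32],
    [-59,0,34],
    [-61,0,35],
    [-61.5,0,35.5],
    [-62,0,36]
  ],
  "rot": [
    [0,0.006,0],
    [0,0.006,0],
    [0,0.006,0],
    [0,0.006,0],
    [0,0.006,0],
    [0,0.006,0],
    [0,0.006,0],
    [0,0.006,0],
    [0,0.006,0],
    [0,0.006,0]
  ],
  "grip": [0,0,0,0,0,0,0,0,0,0]
}}

```text
time_s: 23.15
eef_pos: [0.4747, -0.1304, 0.059]
eef_rot: [-0.487, 0.205, 0.841, 0.118]
wrist_force: [-0.3, -1.0, 8.3]
opening: 0.629
grasp_force: 64.1
```

{"op": "play_rows", "data": {
  "xyz": [
    [0,0,0],
    [0,0,0],
    [0,0,0],
    [0,0,0],
    [0,0,0],
    [0,0,-20],
    [0,0,-45],
    [0,0,-70],
    [0,0,-95],
    [0,0,-110]
  ],
  "rot": [
    [0,0,0],
    [0,0,0],
    [0,0,0],
    [0,0,0],
    [0,0,0],
    [0,0,0],
    [0,0,0],
    [0,0,0],
    [0,0,0],
    [0,0,0]
  ],
  "grip": [1,1,1,1,1,1,1,1,1,1]
}}

```text
time_s: 24.4
eef_pos: [0.56, -0.1745, 0.1127]
eef_rot: [-0.486, 0.205, 0.841, 0.118]
wrist_force: [-1.3, -0.2, -0.3]
opening: 0.999
grasp_force: 0.0
```

Run:
```python
from h import *
o=readout.get_obs();print(o["eef_pos"],o["q"].round(2))
c=grab("wrist");P=c["P"];z=P[...,2];m=(z>.079)&(z<.095)&(np.hypot(P[...,0]-.467,P[...,1]+.126)<.07);print(m.sum(),cv2.minAreaRect((P[m][:,:2]*1000).astype(np.float32)),np.percentile(z[m],[5,50,95]))
h=-27.3
A=pose([.50,-.13,.22],h,0,h)
A0=pose([.55,-.17,.20],h+60,-25,h)
go(A0);go(A,A0);go(A)
```

```text
[ 0.55997394 -0.17451775  0.11265622] [-0.5   1.07  0.86 -0.02  2.26 -1.59]
7309 ((465.9613952636719, -125.61300659179688), (54.21535110473633, 64.48311614990234), 62.991458892822266) [0.08126211 0.08656872 0.08746984]
xyz [80.9, -0.5, -33.0] rot [-0.147, -0.598, 0.466]
xyz [63.7, -19.1, 8.4] rot [-0.392, -0.237, 1.071]
xyz [129.7, 12.0, 11.4] rot [-0.815, -0.815, 1.412]
```

{"op": "play_rows", "data": {
  "xyz": [
    [30,0,-15],
    [60,0,-30],
    [95,4,-30],
    [115,8,-10],
    [130,12,11],
    [130,12,11],
    [130,12,11],
    [130,12,11],
    [130,12,11],
    [130,12,11]
  ],
  "rot": [
    [0,0,0],
    [-0.1,-0.1,0.18],
    [-0.8,-0.8,1.4],
    [-0.815,-0.815,1.412],
    [-0.815,-0.815,1.412],
    [-0.815,-0.815,1.412],
    [-0.815,-0.815,1.412],
    [-0.815,-0.815,1.412],
    [-0.815,-0.815,1.412],
    [-0.815,-0.815,1.412]
  ],
  "grip": [1,1,1,1,1,1,1,1,1,1]
}}

```text
time_s: 25.7
eef_pos: [0.4981, -0.1292, 0.2194]
eef_rot: [-0.041, 0.826, 0.561, 0.009]
wrist_force: [-0.2, 1.3, 0.3]
opening: 1.0
grasp_force: 0.0
```

Run:
```python
from h import *
o=readout.get_obs();print(o["eef_pos"],o["q"].round(2))
go(pose(np.array([.543,.117,.26])-.045*D(73.5),-16.5))
```

```text
[ 0.49812809 -0.12923568  0.21941659] [-0.52  0.11  1.75  0.05  1.34 -0.15]
xyz [202.6, -46.9, -25.7] rot [-0.055, -0.063, -0.089]
```

{"op": "play_rows", "data": {
  "xyz": [
    [50,-10,-26],
    [100,-22,-26],
    [150,-35,-26],
    [203,-47,-26],
    [203,-47,-26],
    [203,-47,-26],
    [203,-47,-26],
    [203,-47,-26],
    [203,-47,-26],
    [203,-47,-26]
  ],
  "rot": [
    [-0.055,-0.063,-0.089],
    [-0.055,-0.063,-0.089],
    [-0.055,-0.063,-0.089],
    [-0.055,-0.063,-0.089],
    [-0.055,-0.063,-0.089],
    [-0.055,-0.063,-0.089],
    [-0.055,-0.063,-0.089],
    [-0.055,-0.063,-0.089],
    [-0.055,-0.063,-0.089],
    [-0.055,-0.063,-0.089]
  ],
  "grip": [1,1,1,1,1,1,1,1,1,1]
}}

```text
time_s: 26.95
eef_pos: [0.5298, 0.0739, 0.2609]
eef_rot: [-0.002, 0.8, 0.6, 0.0]
wrist_force: [-0.7, -0.1, -0.7]
opening: 0.998
grasp_force: 0.0
```

Run:
```python
from h import *
import pickle
o=readout.get_obs();print(o["eef_pos"],o["q"].round(2))
c=grab("wrist","pics/w4.png");pickle.dump(c,open("w4.pkl","wb"))
P=c["P"];z=P[...,2];n=np.array([.5527,.1515,0])
u=D(-16.5);v=D(73.5);s=(P-n)@u;w=(P-n)@v
m=(z>.055)&(z<.067)&(w>-.066)&(w<-.006)&(abs(s)<.05)
print(m.sum(),np.median(z[m]),cv2.minAreaRect((P[m][:,:2]*1000).astype(np.float32)))
m=(z>.130)&(z<.142)&(abs(s)<.06)&(w<.02)
print(m.sum(),cv2.minAreaRect((P[m&(w<-.05)][:,:2]*1000).astype(np.float32)),cv2.minAreaRect((P[m&(w>-.02)][:,:2]*1000).astype(np.float32)))
```

```text
[0.52980616 0.07386789 0.26088115] [-0.09  0.08  1.7   0.    1.37  0.2 ]
5184 0.06441841691923902 ((547.5955810546875, 116.87811279296875), (54.822872161865234, 61.9924201965332), 71.5890884399414)
3000 ((532.1685791015625, 83.49917602539062), (6.723748207092285, 89.50252532958984), 73.2435073852539) ((552.7367553710938, 152.32870483398438), (5.885831832885742, 89.65510559082031), 73.73329162597656)
```

View pics/w4.png

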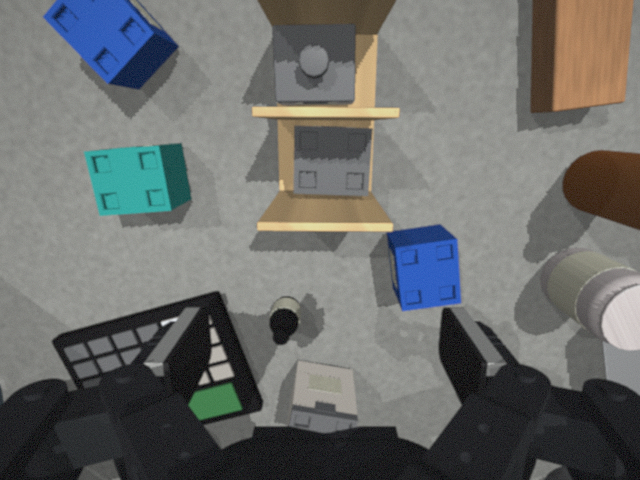

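The mate lid is at px (333,160) with recesses near (310,140), (354,139), (308,180) and (355,181). The upright tub is at (325,395). I'll refine with an enlarged crop.

Run:
```python
from h import *
import pickle
c=pickle.load(open("w4.pkl","rb"))
im=cv2.resize(c["color"][110:210,275:395],None,fx=6,fy=6,interpolation=cv2.INTER_CUBIC)
im=cv2.convertScaleAbs(im,alpha=1.8,beta=-60)
for i in range(0,720,60): cv2.line(im,(i,0),(i,6),(255,0,0),1)
cv2.imwrite("pics/w5.png",im[...,::-1])
```

```text
(no output)
```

View pics/w5.png

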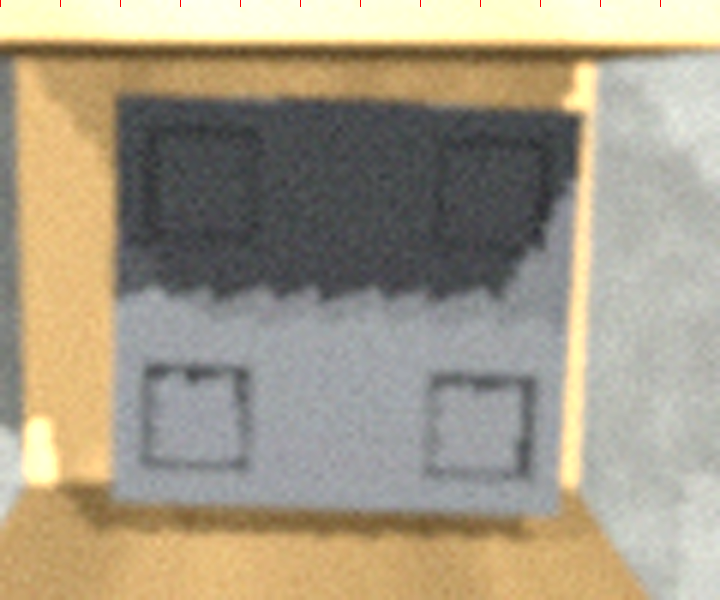

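```bash
cat >> h.py <<'E'
def ray(c,u,v,z):
    K=np.array(c["camera_matrix"]);d=c["T"][:3,:3]@np.array([(u-K[0,2])/K[0,0],(v-K[1,2])/K[1,1],1]);o=c["T"][:3,3]
    return o+d*(z-o[2])/d[2]
E
python3 - <<'E'
from h import *
import pickle
c=pickle.load(open("w4.pkl","rb"))
for pts in([(203,183),(495,190),(196,418),(482,426)],[(118,96),(581,112),(113,500),(560,514)]):
    X=np.array([ray(c,275+(x+.5)/6-.5,110+(y+.5)/6-.5,.064) for x,y in pts])*1000
    print(X[:,:2].round(1).tolist(),X.mean(0).round(1))
    for i,j in((0,1),(2,3),(0,2),(1,3)):
        d=X[j]-X[i];print(np.linalg.norm(d).round(1),np.degrees(np.arctan2(d[1],d[0])).round(1))
P=c["P"];z=P[...,2];m=(z>.08)&(z<.092)&(np.hypot(P[...,0]-.466,P[...,1]+.126)<.06);print(m.sum(),cv2.minAreaRect((P[m][:,:2]*1000).astype(np.float32)),np.median(z[m]))
E
```

```text
[[534.3, 137.8], [571.4, 126.1], [524.3, 108.3], [561.6, 96.2]] [547.9 117.1  64. ]
38.9 -17.6
39.2 -17.8
31.2 -108.7
31.4 -108.1
[[526.8, 151.6], [584.9, 132.6], [510.0, 100.6], [568.9, 81.5]] [547.6 116.6  64. ]
61.2 -18.1
62.0 -18.0
53.7 -108.2
53.6 -107.4
1293 ((474.0977478027344, -109.30033111572266), (21.775121688842773, 62.12810516357422), 62.71226501464844) 0.08548694836118359
```

Run:
```python
from h import *
rel=R.from_euler('z',-9.3,degrees=True).apply([.018,.043,0])
p=np.array([.466,-.1256,.283])-rel
go(pose(p,-27.3))
```

```text
xyz [-254.3, -18.2, -22.8] rot [-0.003, -0.003, 0.193]
```

{"op": "play_rows", "data": {
  "xyz": [
    [-62,-4,-22],
    [-125,-9,-22],
    [-190,-14,-22],
    [-254,-18,-23],
    [-254,-18,-23],
    [-254,-18,-23],
    [-254,-18,-23],
    [-254,-18,-23],
    [-254,-18,-23],
    [-254,-18,-23]
  ],
  "rot": [
    [-0.003,-0.003,0.193],
    [-0.003,-0.003,0.193],
    [-0.003,-0.003,0.193],
    [-0.003,-0.003,0.193],
    [-0.003,-0.003,0.193],
    [-0.003,-0.003,0.193],
    [-0.003,-0.003,0.193],
    [-0.003,-0.003,0.193],
    [-0.003,-0.003,0.193],
    [-0.003,-0.003,0.193]
  ],
  "grip": [1,1,1,1,1,1,1,1,1,1]
}}

```text
time_s: 28.25
eef_pos: [0.4418, -0.1642, 0.2832]
eef_rot: [0.0, 0.854, 0.521, -0.0]
wrist_force: [0.7, 0.1, -0.1]
opening: 0.995
grasp_force: 0.0
```

Run:
```python
from h import *
o=readout.get_obs();print(o["eef_pos"],o["q"].round(2))
c=grab("wrist");P=c["P"];z=P[...,2];m=(z>.0815)&(z<.092)&(np.hypot(P[...,0]-.466,P[...,1]+.126)<.06);r=cv2.minAreaRect((P[m][:,:2]*1000).astype(np.float32));print(m.sum(),r,np.median(z[m]))
yaz=r[2]-90 if r[1][0]<r[1][1] else r[2]
t=np.array([r[0][0]/1000,r[0][1]/1000,.068]);print(yaz)
A=pose(t+[0,0,.05],yaz);go(A);go(pose(t,yaz),A)
```

```text
[ 0.44183074 -0.1641831   0.28315445] [-0.61 -0.09  1.82 -0.    1.41 -0.13]
4847 ((466.08056640625, -124.8876953125), (53.5220947265625, 62.09367370605469), 62.8061637878418) 0.08651101971764441
-27.193836212158203
xyz [46.2, 3.5, 165.2] rot [0.0, 0.0, -0.001]
xyz [0.0, 0.0, 50.0] rot [0.0, 0.0, 0.0]
```

{"op": "play_rows", "data": {
  "xyz": [
    [46,3.5,30],
    [46,3.5,80],
    [46,3.5,120],
    [46,3.5,150],
    [46,3.5,165],
    [46,3.5,180],
    [46,3.5,195],
    [46,3.5,208],
    [46,3.5,215],
    [46,3.5,215]
  ],
  "rot": [
    [0,0,0],
    [0,0,0],
    [0,0,0],
    [0,0,0],
    [0,0,0],
    [0,0,0],
    [0,0,0],
    [0,0,0],
    [0,0,0],
    [0,0,0]
  ],
  "grip": [1,1,1,1,1,1,1,1,1,1]
}}

```text
time_s: 29.55
eef_pos: [0.4656, -0.1253, 0.0678]
eef_rot: [-0.0, 0.854, 0.521, -0.0]
wrist_force: [-0.4, -0.3, 1.3]
opening: 0.999
grasp_force: 0.0
```

{"op": "play_rows", "data": {
  "xyz": [
    [0,0,0],
    [0,0,0],
    [0,0,0],
    [0,0,0],
    [0,0,0],
    [0,0,0],
    [0,0,0],
    [0,0,0],
    [0,0,0],
    [0,0,0]
  ],
  "rot": [
    [0,0,0],
    [0,0,0],
    [0,0,0],
    [0,0,0],
    [0,0,0],
    [0,0,0],
    [0,0,0],
    [0,0,0],
    [0,0,0],
    [0,0,0]
  ],
  "grip": [0,0,0,0,0,0,0,0,0,0]
}}

```text
time_s: 30.8
eef_pos: [0.4665, -0.1258, 0.069]
eef_rot: [0.001, 0.854, 0.521, 0.0]
wrist_force: [0.6, -0.4, 6.4]
opening: 0.714
grasp_force: 66.3
```

Run:
```python
from h import *
o=readout.get_obs();print(o["eef_pos"],Rq(o["eef_rot"]).as_matrix().round(4).tolist(),o["opening"],o["wrist_force"])
```

```text
[ 0.46654069 -0.12578143  0.06897924] [[0.458, 0.8889, 0.0016], [0.8889, -0.458, -0.001], [-0.0002, 0.0019, -1.0]] 0.7141530830243236 [ 0.58736077 -0.40140142  6.42623859]
```

Run:
```python
from h import *
o=readout.get_obs();p=o["eef_pos"]
U=(p+[0,0,.16],Rq(o["eef_rot"]))
A=pose([.5480,.1162,.24],-18)
go(U);go(A);
```

```text
xyz [-0.0, 0.3, -160.0] rot [0.0, 0.0, 0.0]
xyz [252.4, -38.1, -171.1] rot [0.002, 0.0, -0.162]
```

{"op": "play_rows", "data": {
  "xyz": [
    [0,0,-20],
    [0,0,-55],
    [0,0,-100],
    [0,0,-145],
    [30,-4,-165],
    [70,-10,-171],
    [115,-17,-171],
    [160,-24,-171],
    [210,-32,-171],
    [252,-38,-171]
  ],
  "rot": [
    [0,0,0],
    [0,0,0],
    [0,0,0],
    [0,0,0],
    [0.002,0,-0.02],
    [0.002,0,-0.05],
    [0.002,0,-0.08],
    [0.002,0,-0.11],
    [0.002,0,-0.14],
    [0.002,0,-0.162]
  ],
  "grip": [0,0,0,0,0,0,0,0,0,0]
}}

```text
time_s: 32.05
eef_pos: [0.5472, 0.1178, 0.2383]
eef_rot: [-0.001, 0.808, 0.588, -0.001]
wrist_force: [1.2, -0.8, -2.5]
opening: 0.719
grasp_force: 66.4
```

{"op": "play_rows", "data": {
  "xyz": [
    [0,0,0],
    [0,0,0],
    [0,0,0],
    [0,0,0],
    [0,0,0],
    [0,0,0],
    [0,0,0],
    [0,0,0],
    [0,0,0],
    [0,0,0]
  ],
  "rot": [
    [0,0,0],
    [0,0,0],
    [0,0,0],
    [0,0,0],
    [0,0,0],
    [0,0,0],
    [0,0,0],
    [0,0,0],
    [0,0,0],
    [0,0,0]
  ],
  "grip": [0,0,0,0,0,0,0,0,0,0]
}}

```text
time_s: 33.3
eef_pos: [0.5475, 0.116, 0.2391]
eef_rot: [-0.001, 0.809, 0.588, -0.001]
wrist_force: [0.0, 0.8, -2.1]
opening: 0.714
grasp_force: 66.4
```

Run:
```python
from h import *
o=readout.get_obs();print(o["eef_pos"],Rq(o["eef_rot"]).as_matrix().round(4).tolist(),o["opening"],o["wrist_force"])
go(pose([.5480,.1162,.136],-18))
# where is the tub in the tool?
c=grab("wrist");P=c["P"];Q=Rq(o["eef_rot"]).inv().apply((P.reshape(-1,3)-o["eef_pos"])).reshape(P.shape)
m=(abs(Q[...,2]+.0175)<.004)&(abs(Q[...,0])<.05)&(abs(Q[...,1])<.034)
print(m.sum(),cv2.minAreaRect((Q[m][:,:2]*1000).astype(np.float32)))
```

```text
[0.54748242 0.11604114 0.23908627] [[0.3086, 0.9512, -0.0017], [0.9512, -0.3086, 0.0005], [-0.0, -0.0018, -1.0]] 0.7136571388010456 [ 0.04343816  0.75384972 -2.13874124]
xyz [0.3, 0.6, 103.1] rot [-0.002, 0.0, 0.0]
24476 ((0.373779296875, -0.020488739013671875), (56.08753967285156, 67.99754333496094), 0.09434271603822708)
```

{"op": "play_rows", "data": {
  "xyz": [
    [0.4,0,15],
    [0.4,0,32],
    [0.4,0,50],
    [0.4,0,65],
    [0.4,0,78],
    [0.4,0,88],
    [0.4,0,95],
    [0.4,0,100],
    [0.4,0,100],
    [0.4,0,100]
  ],
  "rot": [
    [-0.002,0,0],
    [-0.002,0,0],
    [-0.002,0,0],
    [-0.002,0,0],
    [-0.002,0,0],
    [-0.002,0,0],
    [-0.002,0,0],
    [-0.002,0,0],
    [-0.002,0,0],
    [-0.002,0,0]
  ],
  "grip": [0,0,0,0,0,0,0,0,0,0]
}}

```text
time_s: 34.6
eef_pos: [0.5478, 0.1164, 0.1396]
eef_rot: [0.0, 0.809, 0.588, 0.0]
wrist_force: [0.6, -0.1, -3.8]
opening: 0.715
grasp_force: 66.4
```

{"op": "play_rows", "data": {
  "xyz": [
    [0,0,1],
    [0,0,2],
    [0,0,3],
    [0,0,4],
    [0,0,5],
    [0,0,6],
    [0,0,7],
    [0,0,8],
    [0,0,8],
    [0,0,8]
  ],
  "rot": [
    [0,0,0],
    [0,0,0],
    [0,0,0],
    [0,0,0],
    [0,0,0],
    [0,0,0],
    [0,0,0],
    [0,0,0],
    [0,0,0],
    [0,0,0]
  ],
  "grip": [0,0,0,0,0,0,0,0,0,0]
}}

```text
time_s: 35.85
eef_pos: [0.5475, 0.1164, 0.1311]
eef_rot: [0.0, 0.809, 0.588, 0.0]
wrist_force: [-0.7, 0.6, -2.6]
opening: 0.719
grasp_force: 66.4
```

{"op": "play_rows", "data": {
  "xyz": [
    [0,0,0.5],
    [0,0,1],
    [0,0,1.5],
    [0,0,2],
    [0,0,2.5],
    [0,0,3],
    [0,0,3.3],
    [0,0,3.6],
    [0,0,3.6],
    [0,0,3.6]
  ],
  "rot": [
    [0,0,0],
    [0,0,0],
    [0,0,0],
    [0,0,0],
    [0,0,0],
    [0,0,0],
    [0,0,0],
    [0,0,0],
    [0,0,0],
    [0,0,0]
  ],
  "grip": [0,0,0,0,0,0,0,0,0,0]
}}

```text
time_s: 37.1
eef_pos: [0.5475, 0.1165, 0.1279]
eef_rot: [0.0, 0.809, 0.588, 0.0]
wrist_force: [-4.1, -0.1, 4.4]
opening: 0.713
grasp_force: 67.1
```

{"op": "play_rows", "data": {
  "xyz": [
    [0,0,0],
    [0,0,0],
    [0,0,0],
    [0,0,0],
    [0,0,0],
    [0,0,0],
    [0,0,-5],
    [0,0,-20],
    [0,0,-45],
    [0,0,-75]
  ],
  "rot": [
    [0,0,0],
    [0,0,0],
    [0,0,0],
    [0,0,0],
    [0,0,0],
    [0,0,0],
    [0,0,0],
    [0,0,0],
    [0,0,0],
    [0,0,0]
  ],
  "grip": [1,1,1,1,1,1,1,1,1,1]
}}

```text
time_s: 38.35
eef_pos: [0.5474, 0.1164, 0.204]
eef_rot: [0.0, 0.809, 0.588, 0.0]
wrist_force: [-0.0, 0.6, 0.0]
opening: 0.998
grasp_force: 0.0
```

{"op": "play_rows", "data": {
  "xyz": [
    [0,0,-40],
    [-20,0,-60],
    [-50,0,-60],
    [-80,0,-60],
    [-100,0,-60],
    [-100,0,-60],
    [-100,0,-60],
    [-100,0,-60],
    [-100,0,-60],
    [-100,0,-60]
  ],
  "rot": [
    [0,0,0],
    [0,0,0],
    [0,0,0],
    [0,0,0],
    [0,0,0],
    [0,0,0],
    [0,0,0],
    [0,0,0],
    [0,0,0],
    [0,0,0]
  ],
  "grip": [1,1,1,1,1,1,1,1,1,1]
}}

```text
time_s: 39.6
eef_pos: [0.5166, 0.0217, 0.2624]
eef_rot: [-0.0, 0.809, 0.588, -0.0]
wrist_force: [0.1, 0.1, 0.3]
opening: 1.001
grasp_force: 0.0
```

Run:
```python
from h import *
c=grab("wrist");P=c["P"];z=P[...,2];m=(z>.139)&(z<.155)&(np.hypot(P[...,0]-.5478,P[...,1]-.1167)<.045)
X=P[m];print(m.sum(),cv2.minAreaRect((X[:,:2]*1000).astype(np.float32)),np.percentile(z[m],[5,50,95]))
A=np.c_[X[:,:2]-X[:,:2].mean(0),np.ones(len(X))];print(np.linalg.lstsq(A,X[:,2],rcond=None)[0])
print(readout.get_obs()["eef_pos"])
grab("scene","pics/s3.png")
```

```text
10982 ((547.40771484375, 117.08973693847656), (54.14378356933594, 62.18879318237305), 72.06460571289062) [0.14038692 0.14554026 0.14687651]
[-4.00998835e-05 -1.28571469e-04  1.44806034e-01]
[0.51655986 0.02160222 0.2624274 ]
```

View pics/s3.png

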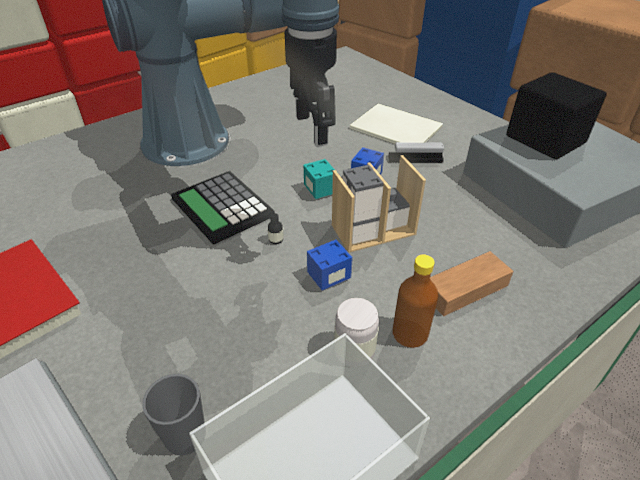

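The tall tub stands level in the left bay (about (365,185)) with its lid at 145 mm, which means the feet are home. The other things look unmoved and the gripper is clear.

```bash
python3 -c "
from bench import ctrl
print(ctrl.hand_in())"
```

```text
the job is handed in; nothing more can be done
None
```

The tall tub was stood upright on the counter and released. It was then regripped by its x sides and stacked on the recessed low tub with its feet home (lid level, about 145 mm up), and the job was handed in at about 40 s. Two things to know: the tub lay with its feet, not its lid, towards the robot, contrary to the description. My first righting try left it leaning about 40°, so I laid it back on the counter and regrasped it.

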